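# Stack a lift-off gate hinge in the vise and hold it open flat

## Robot

A 6-joint arm with a two-finger parallel gripper is mounted at the origin on the work surface. World frame = base frame: x ahead of the robot, y to its left, z up, the work surface at z = 0. Lengths are in mm, angles in rad, forces in N, time in s.
With the tool pointing down it reaches from about 400 to 925 mm from the base axis. Payload 12.5 kg.
Tool frame: the origin (TCP) lies midway between the tips of the shut fingers; the grasp point (between the pads) lies 19 mm behind it; z points along the fingers, y is the line along which they close (so a half turn about z gives the same grasp; the last joint's range is limited). The gripper opens to 95 mm and grips with 3 to 60 N. Pads are 20 mm wide; open, the fingers measure 119 mm over their backs; the gripper's body (75 mm by 180 mm) begins 59 mm behind the grasp point.
Start: joints at [1.163, 0.491, 1.559, -0, 1.092, -0.106], TCP at [185.759, 596.778, 183.461] pointing down, gripper open.
Joint ranges: [-3.1, 3.1], [-0.84, 2.19], [0.05, 2.79], [-1.13, 4.28], [0.06, 2.93], [-2.69, 2.69]. Speed limits (rad/s): [2.22, 2.22, 2.79, 3.14, 3.14, 3.14].

## Interface

Orientations are given as a rotation vector (axis times angle).
In Python, from workcell import r, camrig gives the robot as it stands (r), with the cameras (camrig).
- The arm moves only by the shell command python3 steer.py [OPENING] [FORCE], which reads ROWS from standard input. ROWS is a JSON list of rows, 1 to 20 of them, each an object with the fields xyz (a list: dx, dy, dz in normalised numbers (1 is 1000 mm)), rot (a list: a rotation vector rx, ry, rz in normalised numbers (1 is 2 pi rad)); a field left out counts as zero; each row is the pose to reach, as a shift and turn from the pose commanded when the command began, along the tool's axes at that moment; what a row does not reach only later rows make up. A row lasts 1/8 s, in which the tool goes at most 62.5 mm and 0.188 rad, less where a joint would pass 70% of its speed; a pose out of reach is approached as far as the arm can. OPENING is the opening from 0.0 (shut) to 1.0 (fully open), set as the command begins (- or left out keeps the last). The fingers move at their own pace and stop on an object; FORCE is the grip in N (left out, the last holds). Time passes only in rows, so rows that do not move let the fingers close. It prints the time, the measured TCP pose, the force, the opening and the grip force at its end. Shift and turn numbers lie between -1 and 1, and a call with a number outside is refused. Input that does not fit is refused with a message, and nothing moves.
- r.state(): the state, without advancing time (a new reading comes with each control period).
- camrig.capture(name): name is "side" or "top"; returns a dict with "color" (420x560x3 uint8, red, green, blue), "intrinsics" (3x3 intrinsics, pixels), "T" (4x4, takes a point from camera to world coordinates). Camera axes: x right, y up, looking along -z (the intrinsics and any distortion apply to the point x, -y, -z); pixel columns grow to the right and rows downward; lengths in mm; the calibration is good to about 2 mm. A picture is of the moment at which its call begins. There is no depth.
- r.hand_in(): hands the job in; it is judged then, once.
The state is a dict: "time_s": time; "joint_positions": joint angles; "qd": joint speeds; "effort": joint torques, N m; "eef_pos": TCP position; "tool_rot": TCP orientation; "force": force on the tool from outside, world axes, zero at the start; "ft_torque": the same for the moment, N m; "finger_gap": opening from 0.0 (shut) to 1.0 (fully open); "grasp_force": force on a finger pad.
Only numpy, scipy, OpenCV 4.12 (cv2) and the standard library are available. Lean on these libraries where they do the work, as an engineer would, in place of code of your own. Each camera call takes 0.05 s, during which the arm holds its last target. There are 200 camera calls.

## Task

The bench vise holds a jamb tube with the lower half of a lift-off gate hinge, its pin standing up. Thread the wide flat washer down the pin fully home on the lower knuckle, then the narrow collar fully home on the washer, then bring the loose hinge leaf over so its knuckle hole lines up with them and goes down the pin fully home on the collar, with the hinge open flat: the loose leaf in one straight line with the jamb leaf, pointing away from the vise. Finish while still gripping the loose leaf there, upright and steady, so that it can be tacked, and leave the hammer, the spanner and the tube offcut where they lie.

Things in the scene. Friction and masses are not known exactly. Their poses are not given: they have to be found in the camera images.
- vise: Fixed bench vise, 100 mm jaws (tops at 150 mm), on a timber block. Origin: on the bench between the jaws. x along the screw, tommy bar at -185, anvil end at +128 mm; z up. A 40 mm square jamb tube (top 158 mm) is clamped along y and ends at y -75 mm; from there the jamb leaf (plate 8 mm thick in x, 118 to 158 mm high) runs on to the lower knuckle at x 0, y -135 mm. Beyond y -151 mm is open bench.
- pin_base (a point): Where the pin leaves the lower knuckle, on its axis (vise x 0, y -135, z 158 mm); axes as the vise's. The lower knuckle is an upright barrel 32 mm in diameter, 118 to 158 mm high; from its flat top the pin stands up, 16 mm in diameter, 50 mm tall, the top 9 mm narrowing to an 8 mm nose.
- pin_tip (a point): Centre of the top of the pin, 50 mm above pin_base.
- washer: Wide flat steel washer: outside diameter 42 mm, hole 19 mm, 8 mm thick, about 70 g. Lies flat and loose on the bench. Origin: centre of its underside, z up; it goes on the pin first.
- collar: Narrow, taller steel collar: outside diameter 28 mm, hole 19 mm, 16 mm high, about 40 g. Stands loose on the bench. Origin: centre of its underside, z up; it goes on the pin second.
- leaf: Loose dark steel hinge leaf, about 330 g, standing upright on the bench. Knuckle: tube 32 mm outside, 19 mm hole right through, 40 mm high. Origin: lower end of the hole's axis; z up along it, x along the plate, which is 8 mm thick (y -4 to 4), 40 mm high, from the knuckle to x 82 mm. Mass centre near x 25; pinch its faces from above at x 30 to 40. Home, its origin is 24 mm above pin_base.
- leaf_end (a point): Middle of the free end of the loose leaf's plate (leaf x 82, y 0, z 20 mm). With the hinge open flat, the direction from the knuckle to here is the vise's -y.
- hammer: Hammer with wooden handle, 260 mm long, loose on the bench beyond the vise on the robot's left. A bystander. Origin: middle of its length, on the underside; x along it towards the head.
- wrench: Steel spanner 180 mm long, 8 mm thick, loose on the bench. A bystander. Origin: middle of its length, on the underside; x along it.
- offcut: Offcut of 40 mm square steel tube, 110 mm long, lying loose on the bench. A bystander. Origin: centre of its underside; x along it.

How it is judged:
By the outcome, as a careful person would: the job done as asked, in the order asked, and still so for the second after the job is handed in, while the arm keeps its last pose, push and grip.
It also fails if it takes over 69 s, if anything falls off the work surface, if the arm or the gripper's body presses on something with over 40 N, if the wrist force passes 120 N, or if a joint passes its speed limit or range.

## Working session

There is one attempt and no reset: what is moved stays moved. The work goes in short steps, Python scripts to look and compute and a shell command to move; the robot and the scene stay as the last step left them, time stands still between calls to the robot, and variables do not carry over. Pictures are saved under pics/ and viewed, at most 10 in all, crops included, and the job is handed in when it is done.

```bash
ls; mkdir -p pics; python3 - <<'E'
from workcell import r, camrig
import cv2
for n in("side","top"):
    c=camrig.capture(n); cv2.imwrite(f"pics/{n}0.png",c["color"][:,:,::-1]); print(n,c["intrinsics"].round(1).tolist(),c["T"].round(3).tolist(),[k for k in c])
s=r.state();print(s)
E
```

```text
pics
steer.py
workcell.py
side [[476.0, 0.0, 276.5], [0.0, 476.0, 200.1], [0.0, 0.0, 1.0]] [[-0.978, 0.123, -0.166, 352.604], [-0.207, -0.528, 0.824, 1218.972], [0.014, 0.841, 0.542, 902.925], [0.0, 0.0, 0.0, 1.0]] ['color', 'intrinsics', 'T']
top [[388.8, 0.0, 280.5], [0.0, 388.8, 208.6], [0.0, 0.0, 1.0]] [[0.02, 0.988, -0.15, 438.939], [-1.0, 0.021, 0.002, 85.812], [0.006, 0.15, 0.989, 1082.471], [0.0, 0.0, 0.0, 1.0]] ['color', 'intrinsics', 'T']
{'time_s': 0.1, 'joint_positions': array([ 1.16338505e+00,  4.91466331e-01,  1.55942440e+00, -2.28457274e-06,
        1.09172577e+00, -1.05619082e-01]), 'qd': array([-0.00069443, -0.00129026, -0.00076052, -0.00177825, -0.00110393,
       -0.0007889 ]), 'effort': array([ 2.56541527e-03, -6.13619471e+01, -2.58609062e+01,  6.93401322e-02,
        4.69871925e-02, -7.20318235e-05]), 'eef_pos': array([185.65182349, 596.50521376, 182.92831767]), 'tool_rot': array([-4.72216660e-01, -3.10563901e+00,  1.55632513e-03]), 'force': array([ 0.55248573,  0.00485228, -0.64606312]), 'ft_torque': array([-0.03518493,  0.01822755, -0.0157838 ]), 'grasp_force': 0.0, 'finger_gap': 1.00049917886232}
```

View pics/side0.png

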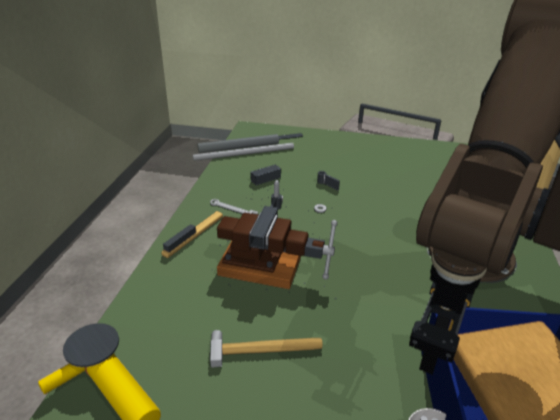

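View pics/top0.png

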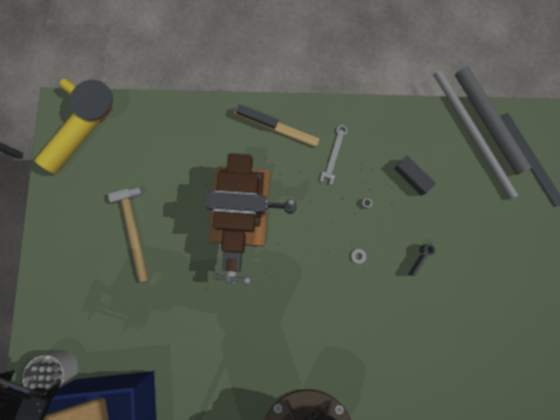

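The side view shows the vise at (265,245), pin at (277,185), washer at (320,208), collar behind the pin, and leaf at (328,181). The top view shows the pin at (290,205), washer (358,256), collar (367,203), leaf knuckle (428,250) and offcut (415,175). I'll enlarge both.

```bash
cat > h.py <<'E'
import numpy as np, cv2
from workcell import r, camrig
def grab(n): return camrig.capture(n)
def crop(c,x0,y0,w,h,k,name):
    im=cv2.resize(c["color"][y0:y0+h,x0:x0+w,::-1],None,fx=k,fy=k,interpolation=cv2.INTER_CUBIC)
    cv2.imwrite("pics/"+name,np.clip(im.astype(float)*1.4,0,255).astype(np.uint8))
def ray(c,u,v):
    K,T=c["intrinsics"],c["T"]; d=np.array([(u-K[0,2])/K[0,0],-(v-K[1,2])/K[1,1],-1])
    return T[:3,3],T[:3,:3]@d
def onz(c,u,v,z):
    o,d=ray(c,u,v); return o+d*(z-o[2])/d[2]
def proj(c,p):
    K,T=c["intrinsics"],c["T"]; q=T[:3,:3].T@(np.asarray(p,float)-T[:3,3]); q=q/-q[2]
    return np.array([K[0,0]*q[0]+K[0,2],-K[1,1]*q[1]+K[1,2]])
def fit(pts,p0):
    from scipy.optimize import least_squares
    return least_squares(lambda p:np.concatenate([proj(c,p)-uv for c,uv in pts]),p0)
E
python3 - <<'E'
from h import *
c=grab("top"); crop(c,200,120,250,175,3.2,"t1.png")
c=grab("side"); crop(c,200,150,160,115,5,"s1.png")
E
```

```text
(no output)
```

View pics/t1.png

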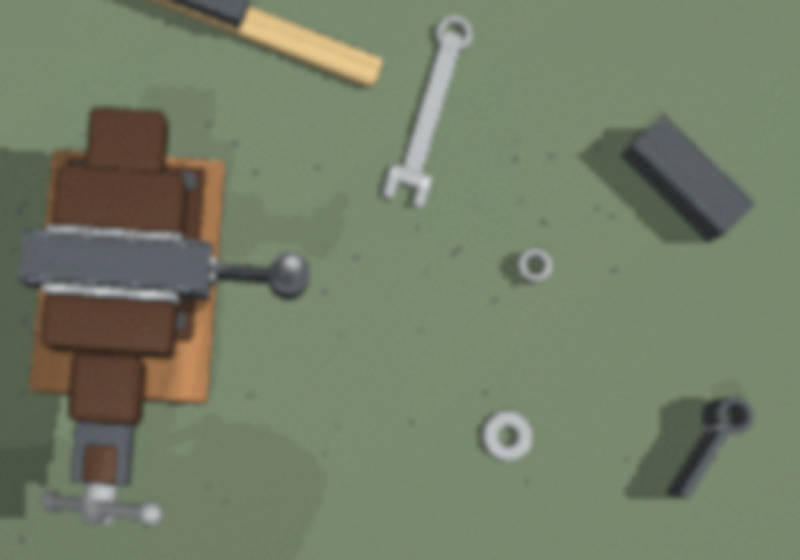

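View pics/s1.png

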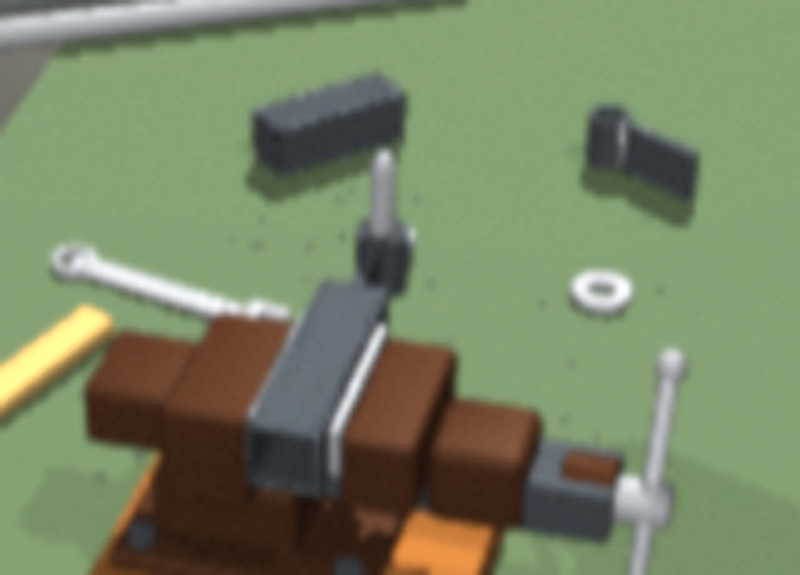

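```bash
python3 - <<'E'
from h import *
np.set_printoptions(precision=1,suppress=True)
t=grab("top");s=grab("side")
T=lambda x,y:np.array([(x+.5)/3.2-.5+200,(y+.5)/3.2-.5+120])
S=lambda x,y:np.array([(x+.5)/5-.5+200,(y+.5)/5-.5+150])
for n,a,b,z in [("washer",(508,436),(602,289),8),("collar",(536,264),None,16),("knuckle",(737,414),(609,111),40),("leafend",(681,494),(696,150),40),("tip",(292,261),(383,153),208),("tubeend",(212,268),(355,286),158),("tubefar",(22,261),(290,428),158)]:
    print(n,onz(t,*T(*a),z),onz(s,*S(*b),z) if b else "", end=" ")
    if b: f=fit([(t,T(*a)),(s,S(*b))],[500,0,50]); print(f.x,f.fun)
    else: print()
print(r.state()["time_s"])
E
```

```text
washer [ 474.9 -133.5    8. ] [ 473.9 -131.     8. ] [ 474.7 -133.9    6.1] [ 0.   0.1 -0.1 -0. ]
collar [ 623.8 -157.7   16. ]  
knuckle [ 496.  -318.8   40. ] [ 495.7 -320.2   40. ] [ 495.8 -318.4   41. ] [ 0.   0.  -0.1 -0. ]
leafend [ 429.  -269.8   40. ] [ 427.2 -277.8   40. ] [ 428.3 -268.    45.6] [ 0.   0.3 -0.4 -0. ]
tip [589.1  60.3 208. ] [588.7  58.6 208. ] [588.7  60.3 209. ] [ 0.   0.1 -0.1 -0. ]
tubeend [591. 119. 158.] [590.3 123.9 158. ] [591.5 119.1 154.7] [ 0.  0. -0. -0.]
tubefar [593.4 262.1 158. ] [594.3 261.3 158. ] [593.7 262.  158.6] [-0.  -0.2  0.2  0. ]
0.3
```

Triangulation agrees to about 2 mm: pin at (589, 60), tip height 209 against the required 208. Washer (474.5, -133), collar (624, -158), knuckle (496, -319), with the knuckle-to-end length near 83 as given. Now a helper for the deltas.

```bash
cat > d.py <<'E'
# python3 d.py x y z yang ... : shift/turn in present tool axes for tool-down targets (yang = world angle of tool y)
import sys; from h import *
from scipy.spatial.transform import Rotation as R
s=r.state(); Q=R.from_rotvec(s["tool_rot"]); P=s["eef_pos"]; v=list(map(float,sys.argv[1:]))
y=Q.as_matrix()[:,1]
print("t",round(s["time_s"],2),"P",P.round(1),"yang",round(float(np.arctan2(y[1],y[0])),3),"j",s["joint_positions"].round(2),"gap",round(s["finger_gap"]*95,1),"F",s["force"].round(1),"g",round(s["grasp_force"],1))
for i in range(0,len(v),4):
    a=v[i+3]; M=np.array([[-np.sin(a),np.cos(a),0],[np.cos(a),np.sin(a),0],[0,0,-1]]).T
    print(v[i:i+4],(Q.inv().apply(np.array(v[i:i+3])-P)).round(1),(Q.inv()*R.from_matrix(M)).as_rotvec().round(3))
E
python3 d.py 480 300 330 -.024 474.5 -133 120 -.024 474.5 -133 2 -.024
```

```text
t 0.3 P [185.7 596.7 183.3] yang 1.269 j [ 1.16  0.49  1.56 -0.    1.09 -0.11] gap 95.3 F [ 0.5 -0.4  0.1] g 0.0
[480.0, 300.0, 330.0, -0.024] [-369.2 -195.9 -146.7] [-0.     0.     1.293]
[474.5, -133.0, 120.0, -0.024] [-492.6 -610.9   63.4] [-0.     0.     1.293]
[474.5, -133.0, 2.0, -0.024] [-492.6 -610.8  181.4] [-0.     0.     1.293]
```

Careful with the scale: shifts go in shares of 1000 mm and turns go in shares of 2 pi rad. That gives: -611 mm / 1000 = -0.611, -541 mm / 1000 = -0.541, 1.293 rad / 6.2832 = 0.2058.

```bash
echo '[{"xyz":[-0.03,-0.015,-0.147]},{"xyz":[-0.03,-0.015,-0.147]},{"xyz":[-0.03,-0.015,-0.147]},{"xyz":[-0.369,-0.196,-0.147],"rot":[0,0,0.2058]},{"xyz":[-0.369,-0.196,-0.147],"rot":[0,0,0.2058]},{"xyz":[-0.369,-0.196,-0.147],"rot":[0,0,0.2058]},{"xyz":[-0.369,-0.196,-0.147],"rot":[0,0,0.2058]},{"xyz":[-0.369,-0.196,-0.147],"rot":[0,0,0.2058]},{"xyz":[-0.369,-0.196,-0.147],"rot":[0,0,0.2058]},{"xyz":[-0.369,-0.196,-0.147],"rot":[0,0,0.2058]},{"xyz":[-0.472,-0.541,-0.117],"rot":[0,0,0.2058]},{"xyz":[-0.472,-0.541,-0.117],"rot":[0,0,0.2058]},{"xyz":[-0.472,-0.541,-0.117],"rot":[0,0,0.2058]},{"xyz":[-0.472,-0.541,-0.117],"rot":[0,0,0.2058]},{"xyz":[-0.472,-0.541,-0.117],"rot":[0,0,0.2058]},{"xyz":[-0.472,-0.541,-0.117],"rot":[0,0,0.2058]},{"xyz":[-0.493,-0.611,0.063],"rot":[0,0,0.2058]},{"xyz":[-0.493,-0.611,0.063],"rot":[0,0,0.2058]},{"xyz":[-0.493,-0.611,0.063],"rot":[0,0,0.2058]},{"xyz":[-0.493,-0.611,0.063],"rot":[0,0,0.2058]}]' | python3 steer.py 0.65 20; python3 d.py 474.5 -133 2 -.024
```

```text
time_s: 2.8
eef_pos: [473.2, -133.5, 117.7]
tool_rot: [-2.246, -2.189, 0.003]
force: [-0.3, 0.9, -0.5]
finger_gap: 0.646
grasp_force: 0.0
t 2.8 P [ 473.2 -133.5  117.7] yang -0.026 j [-0.41  0.39  1.95  0.    0.8  -0.38] gap 61.3 F [-0.3  0.9 -0.5] g 0.0
[474.5, -133.0, 2.0, -0.024] [  0.3   1.9 115.7] [-0.006 -0.002 -0.002]
```

In the tool's units: 116 mm / 1000 = 0.116, 112 mm / 1000 = 0.112.

```bash
echo '[{"xyz":[0,0,0.05]},{"xyz":[0,0,0.095]},{"xyz":[0,0,0.112]},{"xyz":[0,0,0.116]},{"xyz":[0,0,0.116]}]' | python3 steer.py; python3 d.py 474.5 -133 2 -.024
```

```text
time_s: 3.42
eef_pos: [475.8, -133.1, 5.7]
tool_rot: [2.246, 2.194, 0.001]
force: [-0.7, 0.3, 0.7]
finger_gap: 0.648
grasp_force: 0.0
t 3.42 P [ 475.8 -133.1    5.7] yang -0.024 j [-0.41  0.58  2.04  0.    0.52 -0.38] gap 61.6 F [-0.7  0.3  0.7] g 0.0
[474.5, -133.0, 2.0, -0.024] [ 0.1 -1.3  3.7] [0.002 0.001 0.   ]
```

In the tool's units: 3 mm / 1000 = 0.003, 2 mm / 1000 = 0.002.

```bash
echo '[{"xyz":[0,0,0.002]},{"xyz":[0,0,0.003]}]' | python3 steer.py ; echo '[{},{},{},{},{}]' | python3 steer.py 0.3 25; python3 d.py 588.9 59.8 230 -.024 588.9 59.8 161 -.024
```

```text
time_s: 3.68
eef_pos: [475.2, -133.2, 2.1]
tool_rot: [2.247, 2.194, 0.001]
force: [-0.3, 0.6, -0.1]
finger_gap: 0.65
grasp_force: 0.0
time_s: 4.3
eef_pos: [474.9, -133.1, 1.4]
tool_rot: [-2.248, -2.195, -0.0]
force: [-0.4, 0.8, -0.3]
finger_gap: 0.305
grasp_force: 0.0
t 4.3 P [ 474.9 -133.1    1.4] yang -0.024 j [-0.41  0.59  2.04  0.    0.51 -0.38] gap 29.0 F [-0.4  0.8 -0.3] g 0.0
[588.9, 59.8, 230.0, -0.024] [ 195.6  109.4 -228.6] [-0. -0.  0.]
[588.9, 59.8, 161.0, -0.024] [ 195.6  109.4 -159.6] [-0. -0.  0.]
```

The fingers reached the commanded opening with no force, so nothing is held. Look.

```bash
python3 - <<'E'
from h import *
c=grab("side"); a=c["color"][150:265,270:390,::-1]
d=grab("top"); b=d["color"][200:300,300:420,::-1]
im=np.hstack([cv2.resize(x,(400,400*x.shape[0]//x.shape[1]),interpolation=cv2.INTER_CUBIC)[:330] for x in (a,b)])
cv2.imwrite("pics/w.png",np.clip(im*1.5,0,255).astype(np.uint8))
E
```

```text
(no output)
```

View pics/w.png

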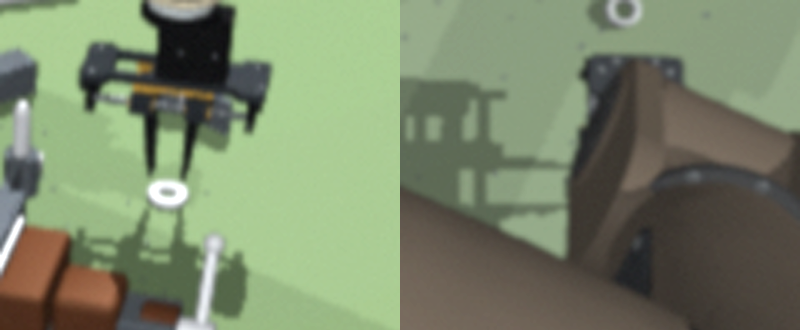

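```bash
python3 - <<'E'
from h import *
c=grab("side")
P=r.state()["eef_pos"];print(P,proj(c,P),proj(c,P+[0,0,19]),proj(c,[474.5,-133,8]))
im=cv2.resize(c["color"][180:225,290:350,::-1],None,fx=10,fy=10,interpolation=cv2.INTER_CUBIC)
cv2.imwrite("pics/w2.png",np.clip(im*1.4,0,255).astype(np.uint8))
E
```

```text
[ 474.85034294 -133.12067053    1.39231564] [319.68691148 208.64745473] [320.03955715 203.98809479] [319.90670859 207.06585761]
```

View pics/w2.png

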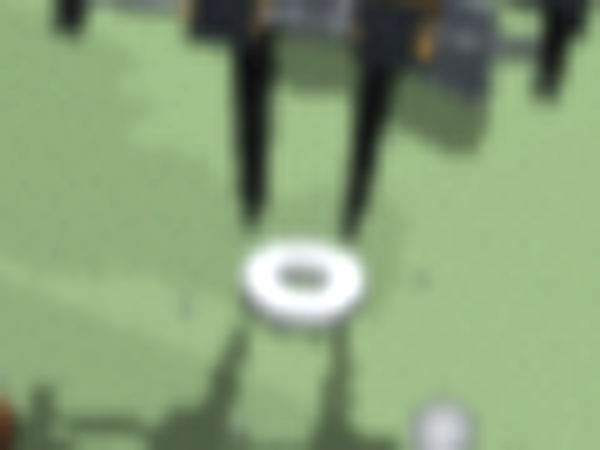

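The fingertips end at about (320, 203.3), 4–5 px above where the TCP projects (319.7, 208.6), and their shadows start beyond the washer. So the tips hover roughly 18–20 mm above the bench, over an untouched washer. I'll reopen and descend while watching the force.

In the tool's units: 8 mm / 1000 = 0.008, 4 mm / 1000 = 0.004.

```bash
echo '[{},{},{"xyz":[0,0,0.004]},{"xyz":[0,0,0.008]},{"xyz":[0,0,0.008]}]' | python3 steer.py 0.6 25;echo '[{"xyz":[0,0,0.002]},{"xyz":[0,0,0.004]},{"xyz":[0,0,0.004]}]' | python3 steer.py 
```

```text
time_s: 5.08
eef_pos: [474.6, -133.1, -7.0]
tool_rot: [-2.247, -2.194, 0.0]
force: [-0.8, -0.0, 0.3]
finger_gap: 0.599
grasp_force: 0.0
time_s: 5.45
eef_pos: [474.8, -133.1, -10.7]
tool_rot: [-2.248, -2.194, 0.0]
force: [-0.1, 0.4, -0.4]
finger_gap: 0.596
grasp_force: 0.0
```

No contact at TCP z = -10.7, so the tips really are retracted. Keep going.

In the tool's units: 3 mm / 1000 = 0.003, 2 mm / 1000 = 0.002.

```bash
echo '[{"xyz":[0,0,0.002]},{"xyz":[0,0,0.003]},{"xyz":[0,0,0.003]}]' | python3 steer.py;echo '[{"xyz":[0,0,0.001]},{"xyz":[0,0,0.002]},{"xyz":[0,0,0.002]}]' | python3 steer.py
```

```text
time_s: 5.82
eef_pos: [474.8, -133.1, -13.7]
tool_rot: [-2.248, -2.194, -0.0]
force: [-0.4, 0.3, 0.8]
finger_gap: 0.596
grasp_force: 0.0
time_s: 6.2
eef_pos: [474.8, -133.1, -15.7]
tool_rot: [-2.248, -2.195, -0.0]
force: [0.1, 0.4, 0.4]
finger_gap: 0.602
grasp_force: 0.0
```

In the tool's units: 1 mm / 1000 = 0.001.

```bash
echo '[{"xyz":[0,0,0.001]},{"xyz":[0,0,0.001]},{"xyz":[0,0,0.001]},{"xyz":[0,0,0.001]},{"xyz":[0,0,0.001]}]' | python3 steer.py 0.3 25; python3 d.py 588.9 59.8 230 -.024
```

```text
time_s: 6.82
eef_pos: [474.9, -133.1, -16.6]
tool_rot: [2.248, 2.195, 0.0]
force: [0.1, 0.3, 0.5]
finger_gap: 0.297
grasp_force: 0.0
t 6.83 P [ 474.9 -133.1  -16.6] yang -0.024 j [-0.41  0.62  2.05  0.    0.47 -0.38] gap 28.3 F [0.1 0.3 0.5] g 0.0
[588.9, 59.8, 230.0, -0.024] [ 195.6  109.4 -246.5] [ 0. -0.  0.]
```

```bash
python3 - <<'E'
from h import *
c=grab("side")
a=cv2.resize(c["color"][165:235,280:360,::-1],None,fx=7,fy=7,interpolation=cv2.INTER_CUBIC)
cv2.imwrite("pics/w3.png",np.clip(a*1.4,0,255).astype(np.uint8))
P=r.state()["eef_pos"];print(proj(c,P),proj(c,P+[0,0,19]),proj(c,P+[0,-20,19]),proj(c,P+[0,-40,19]))
E
```

```text
[319.34956002 213.00101542] [319.69794417 208.39730312] [320.46318147 205.24822359] [321.21318063 202.16185161]
```

View pics/w3.png

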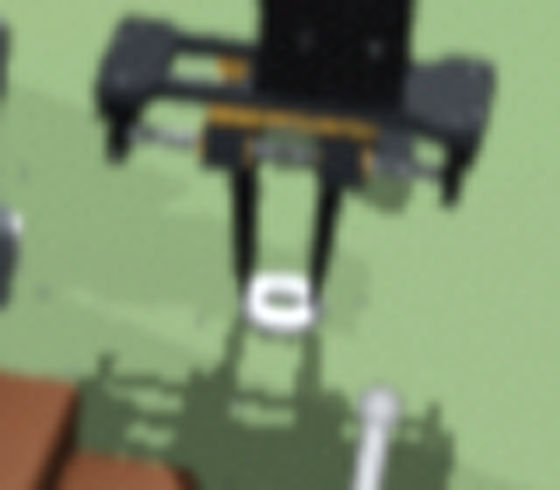

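The fingers now overlap the washer's left and right edges (crop 248 and 315), so they are closing just above its top. I'll go about 7 mm lower, guarded.

In the tool's units: 4 mm / 1000 = 0.004, 2 mm / 1000 = 0.002.

```bash
echo '[{},{},{},{"xyz":[0,0,0.002]},{"xyz":[0,0,0.004]},{"xyz":[0,0,0.004]}]' | python3 steer.py 0.6 25;echo '[{"xyz":[0,0,0.001]},{"xyz":[0,0,0.002]},{"xyz":[0,0,0.002]}]' | python3 steer.py
```

```text
time_s: 7.62
eef_pos: [474.8, -133.1, -20.8]
tool_rot: [-2.248, -2.194, 0.0]
force: [-0.0, 1.5, -0.2]
finger_gap: 0.6
grasp_force: 0.0
time_s: 8.0
eef_pos: [474.8, -133.1, -22.7]
tool_rot: [-2.248, -2.194, -0.0]
force: [-0.4, -0.1, 0.5]
finger_gap: 0.604
grasp_force: 0.0
```

```bash
echo '[{},{},{},{},{}]' | python3 steer.py 0.3 25; python3 d.py 588.9 59.8 230 -.024
```

```text
time_s: 8.62
eef_pos: [474.9, -133.1, -22.6]
tool_rot: [-2.248, -2.195, -0.0]
force: [-0.6, 0.1, -0.2]
finger_gap: 0.301
grasp_force: 0.0
t 8.62 P [ 474.9 -133.1  -22.6] yang -0.024 j [-0.41  0.64  2.05  0.    0.45 -0.38] gap 28.6 F [-0.6  0.1 -0.2] g 0.0
[588.9, 59.8, 230.0, -0.024] [ 195.6  109.4 -252.6] [ 0. -0. -0.]
```

In the tool's units: 2 mm / 1000 = 0.002, 1 mm / 1000 = 0.001.

```bash
echo '[{},{},{"xyz":[0,0,0.001]},{"xyz":[0,0,0.002]},{"xyz":[0,0,0.002]}]' | python3 steer.py 0.6 25|sed -n '2p;4p';echo '[{"xyz":[0,0,0.001]},{"xyz":[0,0,0.002]},{"xyz":[0,0,0.002]}]' | python3 steer.py|sed -n '2p;4p';python3 - <<'E'
from h import *
c=grab("side"); im=c["color"][170:230,280:360,::-1]
cv2.imwrite("pics/w4.png",np.clip(cv2.resize(im,None,fx=10,fy=10,interpolation=cv2.INTER_CUBIC)*1.6,0,255).astype(np.uint8))
E
```

```text
eef_pos: [474.8, -133.1, -24.7]
force: [-0.1, 0.9, 0.1]
eef_pos: [474.8, -133.1, -26.7]
force: [-1.0, -0.4, 0.2]
```

View pics/w4.png

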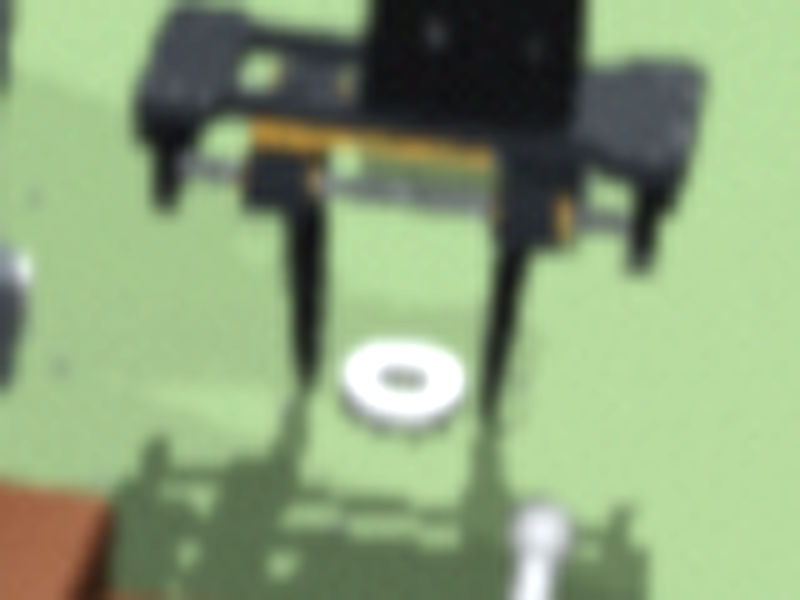

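The tips at (308,385) and (490,415) now straddle the washer and meet their shadows, so they are just above the bench. TCP reading minus true tip height is about -28 mm. Closing here.

```bash
echo '[{},{},{},{},{}]' | python3 steer.py 0.3 25; python3 d.py 588.9 59.8 230 -.024
```

```text
time_s: 10.3
eef_pos: [474.9, -133.1, -26.6]
tool_rot: [-2.248, -2.195, -0.0]
force: [-0.1, 0.2, 0.1]
finger_gap: 0.423
grasp_force: 25.0
t 10.3 P [ 474.9 -133.1  -26.6] yang -0.024 j [-0.41  0.64  2.06  0.    0.44 -0.38] gap 40.2 F [-0.1  0.2  0.1] g 25.0
[588.9, 59.8, 230.0, -0.024] [ 195.6  109.4 -256.6] [ 0. -0.  0.]
```

Washer held (gap 40 mm, 25 N). Lift and carry it to above the pin, bottom at about 235 mm.

In the tool's units: -235 mm / 1000 = -0.235, 195.6 mm / 1000 = 0.1956.

```bash
echo '[{"xyz":[0,0,-0.02]},{"xyz":[0,0,-0.065]},{"xyz":[0,0,-0.12]},{"xyz":[0,0,-0.175]},{"xyz":[0,0,-0.22]},{"xyz":[0.01,0.005,-0.235]},{"xyz":[0.04,0.022,-0.235]},{"xyz":[0.08,0.045,-0.235]},{"xyz":[0.12,0.067,-0.235]},{"xyz":[0.155,0.087,-0.235]},{"xyz":[0.18,0.101,-0.235]},{"xyz":[0.19,0.107,-0.235]},{"xyz":[0.1956,0.1094,-0.235]},{"xyz":[0.1956,0.1094,-0.235]},{"xyz":[0.1956,0.1094,-0.235]}]' | python3 steer.py; python3 d.py 588.9 59.8 230 -.024; python3 - <<'E'
from h import *
for n in("side","top"):
    c=grab(n);P=r.state()["eef_pos"]
    uv=proj(c,P+[0,0,31]); print(n,uv, "pin",proj(c,[589,60,208]),proj(c,[589,60,158]))
    if n=="side":
        a=c["color"][145:205,245:315,::-1]
        cv2.imwrite("pics/p1.png",np.clip(cv2.resize(a,None,fx=9,fy=9,interpolation=cv2.INTER_CUBIC)*1.6,0,255).astype(np.uint8))
E
```

```text
time_s: 12.18
eef_pos: [588.7, 59.0, 208.5]
tool_rot: [2.249, 2.194, -0.0]
force: [-0.5, 0.6, -0.2]
finger_gap: 0.424
grasp_force: 25.0
t 12.18 P [588.7  59.  208.5] yang -0.025 j [-0.01  0.42  1.61 -0.    1.11  0.01] gap 40.3 F [-0.5  0.6 -0.2] g 25.0
[588.9, 59.8, 230.0, -0.024] [  0.8   0.2 -21.5] [ 0.     0.    -0.001]
side [276.29693995 170.70544527] pin [275.98268112 180.42562786] [275.75890515 195.11700461]
top [291.8743832  198.94774351] pin [291.02781996 201.24610856] [290.35819585 204.74397734]
```

View pics/p1.png

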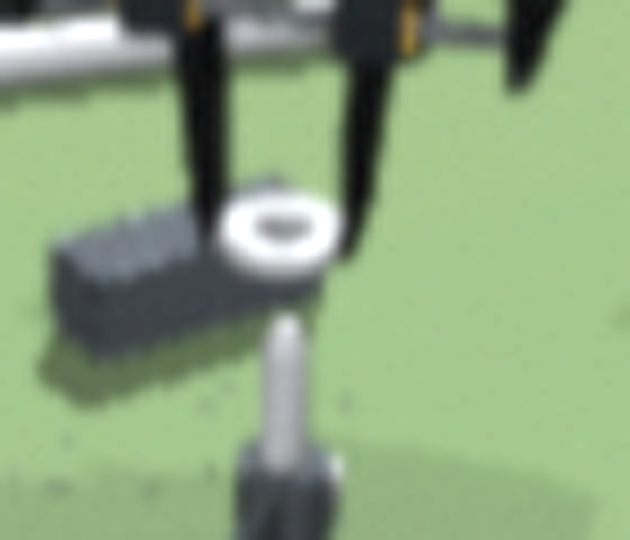

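The washer hole (284,228) sits directly above the pin nose (286,320) and matches its prediction within 0.3 px, so the z offset is constant. Shift +0.8 in y and descend.

In the tool's units: 40 mm / 1000 = 0.04, 34 mm / 1000 = 0.034.

```bash
echo '[{"xyz":[0.0008,0,0.01]},{"xyz":[0.0008,0,0.02]},{"xyz":[0.0008,0,0.028]},{"xyz":[0.0008,0,0.034]},{"xyz":[0.0008,0,0.04]},{"xyz":[0.0008,0,0.04]}]' | python3 steer.py; echo '[{"xyz":[0,0,0.012]},{"xyz":[0,0,0.024]},{"xyz":[0,0,0.032]},{"xyz":[0,0,0.035]},{"xyz":[0,0,0.035]}]' | python3 steer.py
```

```text
time_s: 13.02
eef_pos: [588.5, 60.7, 167.8]
tool_rot: [-2.247, -2.194, 0.001]
force: [-2.3, 1.4, -2.2]
finger_gap: 0.425
grasp_force: 25.0
time_s: 13.65
eef_pos: [588.5, 60.7, 132.9]
tool_rot: [-2.247, -2.194, 0.001]
force: [-4.8, 2.7, -2.8]
finger_gap: 0.423
grasp_force: 25.0
```

In the tool's units: 2 mm / 1000 = 0.002, -1.2 mm / 1000 = -0.0012.

```bash
echo '[{"xyz":[0.0007,-0.0012,0]},{"xyz":[0.0007,-0.0012,0]},{"xyz":[0.0007,-0.0012,0.001]},{"xyz":[0.0007,-0.0012,0.002]},{"xyz":[0.0007,-0.0012,0.002]}]' | python3 steer.py
```

```text
time_s: 14.28
eef_pos: [587.9, 61.2, 131.5]
tool_rot: [2.248, 2.194, 0.0]
force: [0.2, 1.2, -0.8]
finger_gap: 0.423
grasp_force: 25.0
```

In the tool's units: 1 mm / 1000 = 0.001, 0.5 mm / 1000 = 0.0005.

```bash
echo '[{"xyz":[0,0,0.0005]},{"xyz":[0,0,0.001]},{"xyz":[0,0,0.001]}]' | python3 steer.py
```

```text
time_s: 14.65
eef_pos: [588.0, 61.2, 131.3]
tool_rot: [2.247, 2.194, 0.001]
force: [-1.5, -0.8, 7.9]
finger_gap: 0.423
grasp_force: 25.0
```

Washer home (7.9 N at 131.3, as predicted). Release, rise, and go to the collar.

In the tool's units: -95 mm / 1000 = -0.095, -75 mm / 1000 = -0.075.

```bash
echo '[{"xyz":[0,0,-0.001]},{"xyz":[0,0,-0.001]},{"xyz":[0,0,-0.001]},{"xyz":[0,0,-0.001]},{"xyz":[0,0,-0.03]},{"xyz":[0,0,-0.075]},{"xyz":[0,0,-0.095]},{"xyz":[0,0,-0.095]}]' | python3 steer.py 0.62 25; python3 d.py 623.5 -157.3 60 -.024
```

```text
time_s: 15.65
eef_pos: [588.3, 61.3, 226.6]
tool_rot: [2.247, 2.193, 0.003]
force: [-0.7, -0.3, 0.3]
finger_gap: 0.625
grasp_force: 0.0
t 15.65 P [588.3  61.3 226.6] yang -0.024 j [-0.01  0.4   1.59  0.    1.15  0.02] gap 59.4 F [-0.7 -0.3  0.3] g 0.0
[623.5, -157.3, 60.0, -0.024] [-217.7   40.   166.7] [ 0.003 -0.     0.   ]
```

```bash
echo '[{"xyz":[-0.06,0.01,0]},{"xyz":[-0.12,0.022,0]},{"xyz":[-0.17,0.032,0.01]},{"xyz":[-0.2177,0.04,0.05]},{"xyz":[-0.2177,0.04,0.11]},{"xyz":[-0.2177,0.04,0.155]},{"xyz":[-0.2177,0.04,0.167]},{"xyz":[-0.2177,0.04,0.167]},{"xyz":[-0.2177,0.04,0.167]}]' | python3 steer.py; python3 d.py 623.5 -157.3 -27 -.024; python3 - <<'E'
from h import *
c=grab("side"); cv2.imwrite("pics/c1.png",c["color"][:,:,::-1])
# bright collar pixels near prediction
u,v=proj(c,[623.5,-157.3,16]); print(u,v)
x,y=int(u),int(v); g=c["color"].min(2)[y-9:y+12,x-10:x+11]
m=(g>140); yy,xx=np.nonzero(m); print(m.sum(), xx.mean()+x-10 if m.any() else 0, yy.mean()+y-9 if m.any() else 0)
for q in g: print(' '.join(f'{k:3d}' for k in q))
E
```

```text
time_s: 16.77
eef_pos: [623.5, -157.4, 60.2]
tool_rot: [2.246, 2.193, 0.002]
force: [1.3, 0.7, 0.2]
finger_gap: 0.62
grasp_force: 0.0
t 16.77 P [ 623.5 -157.4   60.2] yang -0.024 j [-0.35  0.65  1.63  0.    0.86 -0.33] gap 58.9 F [1.3 0.7 0.2] g 0.0
[623.5, -157.3, -27.0, -0.024] [ 0.2 -0.2 87.2] [0.003 0.001 0.   ]
278.50603248174895 196.0249236231885
2 278.0 195.5
 85  88  85  87  90  94 107 117 122 118 107  91  88  89  88  88  90  88  88  89  89
 87  87  86  87  89  94 109 119 122 116 106  90  88  88  89  88  89  89  89  88  90
 86  87  88  89  91  97 109 119 123 116 104  90  89  90  89  89  88  90  88  89  89
 85  87  89  91  95 101 110 118 122 115 103  97  98  95  90  86  89  89  88  89  89
 89  91  95  99  99 100 108 119 122 114 103 103 110 107  98  91  89  88  89  89  89
 90  97 106 106 101  98 108 119 122 115 105 103 113 114 107  95  89  88  89  88  89
 91 103 112 113 105  96 107 119 120 113 103 103 113 117 113  98  90  88  89  89  90
 92 103 114 117 112 103 108 117 114 112 113 110 115 117 112  96  90  89  87  90  94
 89  97 113 119 118 114 114 116 115 124 141 127 119 116 108
[... 332 characters left out ...]
  87  94  97  98  99  98  98
 89  88  81  57  44  49  52  51  50  52  51  45  43  55  81  95  99  98  98  99  99
 89  89  79  56  45  47  44  37  40  46  46  43  41  53  76  95  99  99  98  99  99
 88  88  80  57  47  45  41  34  41  46  46  41  40  54  78  95  98 100 100  99  99
 89  88  80  58  46  44  37  33  40  46  46  41  40  57  85  97  98  99  98 100 100
 86  85  76  59  47  41  34  33  40  46  47  42  43  62  87  98 100  99  98  99  99
 79  77  69  55  47  37  32  32  42  47  45  42  46  67  92  98  99  99  98  99 100
 65  64  58  52  47  37  34  35  44  48  46  42  48  68  92  99  97  95  96  98  99
 53  53  50  50  48  43  41  44  50  49  45  43  50  71  88  95  97  95  95  97  98
```

The pixel dump shows the washer lying flat round the pin base. Descend on the collar.

In the tool's units: 88 mm / 1000 = 0.088, 85 mm / 1000 = 0.085.

```bash
echo '[{"xyz":[0,0,0.03]},{"xyz":[0,0,0.06]},{"xyz":[0,0,0.078]},{"xyz":[0,0,0.085]},{"xyz":[0,0,0.088]},{"xyz":[0,0,0.088]}]' | python3 steer.py; echo '[{},{},{},{},{}]' | python3 steer.py 0.1 25; python3 d.py 588.3 61.3 205 -.024
```

```text
time_s: 17.58
eef_pos: [622.9, -157.4, -28.9]
tool_rot: [2.247, 2.194, 0.001]
force: [-1.1, -0.4, -0.8]
finger_gap: 0.621
grasp_force: 0.0
time_s: 18.2
eef_pos: [622.6, -157.3, -29.5]
tool_rot: [2.248, 2.195, 0.0]
force: [-0.0, -0.0, 2.2]
finger_gap: 0.288
grasp_force: 25.0
t 18.2 P [ 622.6 -157.3  -29.5] yang -0.024 j [-0.35  0.77  1.68  0.    0.69 -0.33] gap 27.4 F [-0.  -0.   2.2] g 25.0
[588.3, 61.3, 205.0, -0.024] [ 217.7  -39.5 -234.5] [ 0. -0.  0.]
```

In the tool's units: -235 mm / 1000 = -0.235, -220 mm / 1000 = -0.22.

```bash
echo '[{"xyz":[0,0,-0.02]},{"xyz":[0,0,-0.065]},{"xyz":[0,0,-0.12]},{"xyz":[0,0,-0.175]},{"xyz":[0,0,-0.22]},{"xyz":[0.02,-0.004,-0.235]},{"xyz":[0.06,-0.011,-0.235]},{"xyz":[0.105,-0.019,-0.235]},{"xyz":[0.15,-0.027,-0.235]},{"xyz":[0.19,-0.034,-0.235]},{"xyz":[0.21,-0.038,-0.235]},{"xyz":[0.2172,-0.0395,-0.235]},{"xyz":[0.2172,-0.0395,-0.235]},{"xyz":[0.2172,-0.0395,-0.235]}]' | python3 steer.py; python3 d.py 588.1 61 165 -.024; python3 - <<'E'
from h import *
c=grab("side");P=r.state()["eef_pos"]
u,v=proj(c,P+[0,0,45.5]); print(u,v,proj(c,[588.7,60.3,208])); x,y=int(u),int(v); g=c["color"].min(2)[y-5:y+22,x-9:x+10]
for q in g: print(' '.join(f'{k:3d}' for k in q))
E
```

```text
time_s: 19.95
eef_pos: [588.4, 59.8, 205.3]
tool_rot: [-2.249, -2.193, 0.0]
force: [0.6, 0.3, -0.4]
finger_gap: 0.291
grasp_force: 25.0
t 19.95 P [588.4  59.8 205.3] yang -0.025 j [-0.01  0.42  1.62 -0.    1.1   0.01] gap 27.6 F [ 0.6  0.3 -0.4] g 25.0
[588.1, 61.0, 165.0, -0.024] [ 1.2 -0.3 40.3] [-0.     0.    -0.001]
276.38979412174007 167.3654565222783 [276.06299672 180.48918487]
 57  24  12  13  19  44  80  89  89  90  89  89  82  56  26  12  13  30  64
 63  30  12  14  20  46  80  88  88  89  90  89  83  56  25  11  11  35  71
 70  34  13  13  18  46  83  94  93  95  96  96  86  58  26  11  16  41  78
 76  39  16  12  20  53  93 107 112 116 117 117 100  64  27  13  15  44  80
 80  46  18  14  35  74 105 111 120 122 127 130 117  78  33   9  18  49  81
 74  43  18  18  53 105 112 102 106 111 116 120 115  84  37  14  26  58  83
 69  41  19  20  64 117 117 105 108 116 118 116 108  78  35  15  35  69  86
 68  47  22  20  55 105 118 120 128 135 136 128 110  70  29  17  42  77  88
 71  56  30  21  46  89 111 121 134 139 138 126 103  58  22  20  50  80  89
 72  66  38  23  47  85 104 1
[... 638 characters left out ...]
  90  90  88  89
 41  43  45  45  47  51  52  58  87 115 110  76  63  80  89  90  89  91  90
 46  50  51  50  48  51  55  71 110 141 133  95  70  84  89  90  89  89  90
 50  52  52  51  50  51  59  85 119 137 128 103  82  86  91  89  90  90  90
 51  53  52  53  53  56  64  93 118 129 122 106  89  88  89  89  90  90  89
 53  53  55  57  59  68  77  96 114 121 115 104  89  88  89  88  89  90  90
 56  60  68  71  74  84  87  98 108 114 109 101  88  89  90  90  89  89  90
 71  75  83  84  87  89  91  99 108 111 109  99  88  88  89  90  90  90  90
 85  87  88  86  89  91  92  99 108 111 107  98  88  88  90  90  90  90  90
 89  89  87  86  88  91  93 100 108 112 106  97  88  88  91  90  88  90  90
```

Collar hole centre at about (275.7,167.5) and pin nose at (276.3,180): aligned within about 1.5 mm. Shift 1 mm in -x and 1.2 mm in +y, then descend.

In the tool's units: 40 mm / 1000 = 0.04, 1.2 mm / 1000 = 0.0012.

```bash
echo '[{"xyz":[0.0012,-0.001,0.008]},{"xyz":[0.0012,-0.001,0.018]},{"xyz":[0.0012,-0.001,0.026]},{"xyz":[0.0012,-0.001,0.034]},{"xyz":[0.0012,-0.001,0.04]},{"xyz":[0.0012,-0.001,0.04]}]' | python3 steer.py; echo '[{"xyz":[0,0,0.009]},{"xyz":[0,0,0.018]},{"xyz":[0,0,0.024]},{"xyz":[0,0,0.026]},{"xyz":[0,0,0.026]}]' | python3 steer.py
```

```text
time_s: 20.75
eef_pos: [587.1, 62.0, 165.0]
tool_rot: [-2.247, -2.194, 0.001]
force: [0.1, -0.4, 0.5]
finger_gap: 0.287
grasp_force: 25.0
time_s: 21.38
eef_pos: [587.3, 62.0, 139.4]
tool_rot: [-2.248, -2.195, -0.0]
force: [-0.0, 0.2, -0.1]
finger_gap: 0.283
grasp_force: 25.0
```

In the tool's units: 3 mm / 1000 = 0.003, 2 mm / 1000 = 0.002.

```bash
echo '[{"xyz":[0,0,0.001]},{"xyz":[0,0,0.002]},{"xyz":[0,0,0.003]},{"xyz":[0,0,0.003]}]' | python3 steer.py;echo '[{"xyz":[0,0,0.0005]},{"xyz":[0,0,0.001]},{"xyz":[0,0,0.001]}]' | python3 steer.py
```

```text
time_s: 21.88
eef_pos: [587.3, 62.0, 136.5]
tool_rot: [2.248, 2.195, 0.0]
force: [0.2, -0.2, -0.8]
finger_gap: 0.286
grasp_force: 25.0
time_s: 22.25
eef_pos: [587.4, 62.0, 136.4]
tool_rot: [2.247, 2.194, 0.001]
force: [-3.8, -0.1, 9.0]
finger_gap: 0.289
grasp_force: 25.0
```

Collar home at exactly the expected height, 9 N. Release, rise, and head for the leaf.

Careful with the scale: shifts go in shares of 1000 mm and turns go in shares of 2 pi rad. That gives: -90 mm / 1000 = -0.09, -75 mm / 1000 = -0.075.

```bash
echo '[{"xyz":[0,0,-0.001]},{"xyz":[0,0,-0.001]},{"xyz":[0,0,-0.001]},{"xyz":[0,0,-0.001]},{"xyz":[0,0,-0.03]},{"xyz":[0,0,-0.075]},{"xyz":[0,0,-0.09]},{"xyz":[0,0,-0.09]}]' | python3 steer.py 0.48 30; python3 d.py 530 -150 226 -1.1 467.6 -298.2 60 -2.199
```

```text
time_s: 23.25
eef_pos: [587.4, 62.0, 225.8]
tool_rot: [2.247, 2.194, 0.002]
force: [0.2, -0.7, 0.3]
finger_gap: 0.483
grasp_force: 0.0
t 23.25 P [587.4  62.  225.8] yang -0.024 j [-0.01  0.4   1.59  0.    1.15  0.02] gap 45.9 F [ 0.2 -0.7  0.3] g 0.0
[530.0, -150.0, 226.0, -1.1] [-213.3  -52.3   -0.3] [ 1.000e-03 -1.000e-03  1.076e+00]
[467.6, -298.2, 60.0, -2.199] [-363.  -111.4  165.6] [ 1.000e-03 -2.000e-03  2.175e+00]
```

In the tool's units: -363 mm / 1000 = -0.363, -213 mm / 1000 = -0.213, 2.175 rad / 6.2832 = 0.3462.

```bash
echo '[{"xyz":[-0.213,-0.052,0],"rot":[0,0,0.1713]},{"xyz":[-0.213,-0.052,0],"rot":[0,0,0.1713]},{"xyz":[-0.213,-0.052,0],"rot":[0,0,0.1713]},{"xyz":[-0.213,-0.052,0],"rot":[0,0,0.1713]},{"xyz":[-0.213,-0.052,0],"rot":[0,0,0.2069]},{"xyz":[-0.213,-0.052,0],"rot":[0,0,0.2069]},{"xyz":[-0.363,-0.111,0.06],"rot":[0,0,0.3462]},{"xyz":[-0.363,-0.111,0.06],"rot":[0,0,0.3462]},{"xyz":[-0.363,-0.111,0.06],"rot":[0,0,0.3462]},{"xyz":[-0.363,-0.111,0.06],"rot":[0,0,0.3462]},{"xyz":[-0.363,-0.111,0.1],"rot":[0,0,0.3462]},{"xyz":[-0.363,-0.111,0.14],"rot":[0,0,0.3462]},{"xyz":[-0.363,-0.111,0.166],"rot":[0,0,0.3462]},{"xyz":[-0.363,-0.111,0.166],"rot":[0,0,0.3462]},{"xyz":[-0.363,-0.111,0.166],"rot":[0,0,0.3462]}]' | python3 steer.py; python3 d.py 467.6 -298.2 -26 -2.199; python3 - <<'E'
from h import *
c=grab("side");P=r.state()["eef_pos"]
print(proj(c,P+[0,0,31]),proj(c,[467.6,-298.2,40]))
im=c["color"][120:210,300:390,::-1]
cv2.imwrite("pics/l1.png",np.clip(cv2.resize(im,None,fx=6.5,fy=6.5,interpolation=cv2.INTER_CUBIC)*1.8,0,255).astype(np.uint8))
E
```

```text
time_s: 25.12
eef_pos: [467.6, -298.2, 59.6]
tool_rot: [-2.988, 0.97, 0.0]
force: [0.4, 0.4, 0.9]
finger_gap: 0.481
grasp_force: 0.0
t 25.12 P [ 467.6 -298.2   59.6] yang -2.199 j [-0.69  0.55  1.86  0.    0.73  1.51] gap 45.6 F [0.4 0.4 0.9] g 0.0
[467.6, -298.2, -26.0, -2.199] [-0.   0.  85.6] [-0.  0.  0.]
[329.25689848 163.18169347] [328.28727015 175.56166219]
```

View pics/l1.png

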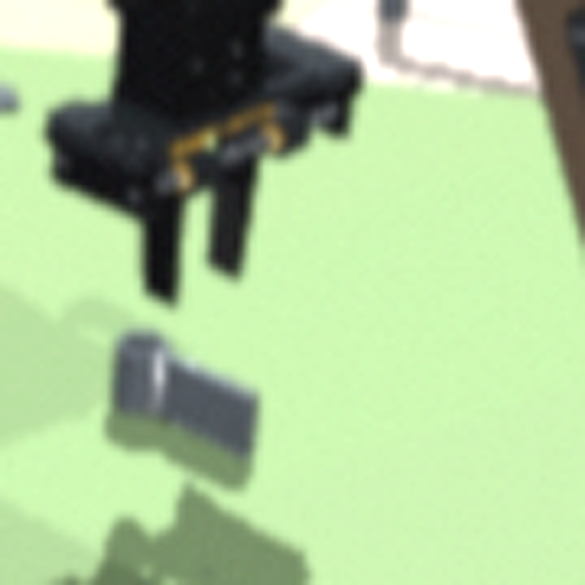

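The finger tips' midpoint is at (194,285) and the leaf's top edge at x≈35 is at (190,361); both match the predictions within a pixel. Descend and grip.

In the tool's units: 85.5 mm / 1000 = 0.0855, 83 mm / 1000 = 0.083.

```bash
echo '[{"xyz":[0,0,0.03]},{"xyz":[0,0,0.06]},{"xyz":[0,0,0.076]},{"xyz":[0,0,0.083]},{"xyz":[0,0,0.0855]},{"xyz":[0,0,0.0855]}]' | python3 steer.py; echo '[{},{},{},{},{},{}]' | python3 steer.py 0 55; python3 d.py
```

```text
time_s: 25.92
eef_pos: [467.9, -298.5, -25.5]
tool_rot: [2.988, -0.971, 0.001]
force: [-0.0, -0.0, -0.6]
finger_gap: 0.477
grasp_force: 0.0
time_s: 26.68
eef_pos: [467.6, -298.3, -26.0]
tool_rot: [2.988, -0.971, 0.0]
force: [-2.0, -0.7, 2.5]
finger_gap: 0.081
grasp_force: 55.0
t 26.68 P [ 467.6 -298.3  -26. ] yang -2.199 j [-0.69  0.69  1.9   0.    0.55  1.51] gap 7.7 F [-2.  -0.7  2.5] g 55.0
```

Leaf held (gap 7.7 mm, 55 N). Before carrying it, refine the vise's yaw with a fit on the bright jaw edges in the top image.

```bash
python3 - <<'E'
from h import *
c=grab("top"); g=c["color"].astype(float).min(2)
for v0,v1 in ((187,198),(206,216)):
    P=[];V=[]
    for u in range(216,254):
        w=g[v0:v1,u]; w=np.clip(w-np.median(w)-25,0,None)
        if w.sum()>15: v=(w*np.arange(v0,v1)).sum()/w.sum(); V.append((u,round(v,2))); P.append(onz(c,u,v,155)[:2])
    P=np.array(P); k=np.polyfit(P[:,1],P[:,0],1); res=P[:,0]-np.polyval(k,P[:,1])
    print("dx/dy",k,len(P),res.std(),P[0],P[-1]); print(V[::5])
# tube top outline both edges by threshold on the side where dark brown/grey differ
b=c["color"].astype(float); sat=b.max(2)-b.min(2)
P1=[];P2=[]
for u in range(210,262):
    col=np.nonzero((sat[185:222,u]<20))[0]
    if len(col)>5: P1.append(onz(c,u,185+col.mean(),158)[:2])
P1=np.array(P1); k=np.polyfit(P1[:,1],P1[:,0],1);print("tube",k,(P1[:,0]-np.polyval(k,P1[:,1])).std(),P1[0],P1[-1],np.polyval(k,61))
E
```

```text
dx/dy [4.73499134e-02 6.07908967e+02] 34 0.31453904020562334 [619.01353424 240.92119872] [615.58299648 151.01022308]
[(216, np.float64(191.19)), (221, np.float64(191.33)), (229, np.float64(192.13)), (234, np.float64(192.26)), (239, np.float64(192.55)), (245, np.float64(193.22)), (250, np.float64(193.34))]
dx/dy [4.77401621e-02 5.62758781e+02] 38 0.31337479965182113 [574.04780048 238.89803254] [570.03854198 149.61088415]
[(216, np.float64(209.53)), (221, np.float64(209.75)), (226, np.float64(210.35)), (231, np.float64(210.6)), (236, np.float64(210.76)), (241, np.float64(211.39)), (246, np.float64(211.62)), (251, np.float64(211.69))]
tube [7.83657389e-02 5.77657377e+02] 2.4564712796555535 [589.18926549 253.54814734] [589.3297882  130.73993192] 582.4376871235128
```

Both jaw edges give a yaw slope of 0.0475, and their midline passes the pin at x = 588.2, consistent with the fits. Final tool-y angle is therefore -0.0475.

In the tool's units: -235 mm / 1000 = -0.235, -230 mm / 1000 = -0.23.

```bash
echo '[{"xyz":[0,0,-0.01]},{"xyz":[0,0,-0.04]},{"xyz":[0,0,-0.085]},{"xyz":[0,0,-0.13]},{"xyz":[0,0,-0.175]},{"xyz":[0,0,-0.21]},{"xyz":[0,0,-0.23]},{"xyz":[0,0,-0.235]},{"xyz":[0,0,-0.235]}]' | python3 steer.py; python3 d.py 530 -130 209 -1.1 585.7 27 209 -.0475
```

```text
time_s: 27.85
eef_pos: [467.3, -297.9, 208.5]
tool_rot: [-2.988, 0.97, 0.001]
force: [-0.6, 0.5, -3.9]
finger_gap: 0.081
grasp_force: 55.0
t 27.85 P [ 467.3 -297.9  208.5] yang -2.199 j [-0.69  0.36  1.7   0.    1.08  1.51] gap 7.7 F [-0.6  0.5 -3.9] g 55.0
[530.0, -130.0, 209.0, -1.1] [ -47.9 -172.7   -0.5] [-1.000e-03  1.000e-03 -1.099e+00]
[585.7, 27.0, 209.0, -0.0475] [ -95.1 -332.5   -0.4] [-1.000e-03  0.000e+00 -2.151e+00]
```

In the tool's units: -332.5 mm / 1000 = -0.3325, -330 mm / 1000 = -0.33, -2.151 rad / 6.2832 = -0.3423.

```bash
echo '[{"xyz":[-0.004,-0.014,0],"rot":[0,0,-0.0159]},{"xyz":[-0.012,-0.042,0],"rot":[0,0,-0.0446]},{"xyz":[-0.022,-0.078,0],"rot":[0,0,-0.0732]},{"xyz":[-0.032,-0.114,0],"rot":[0,0,-0.1019]},{"xyz":[-0.04,-0.145,0],"rot":[0,0,-0.1305]},{"xyz":[-0.048,-0.173,0],"rot":[0,0,-0.1592]},{"xyz":[-0.056,-0.2,0],"rot":[0,0,-0.1878]},{"xyz":[-0.064,-0.226,0],"rot":[0,0,-0.2165]},{"xyz":[-0.072,-0.252,0],"rot":[0,0,-0.2451]},{"xyz":[-0.08,-0.278,0],"rot":[0,0,-0.2737]},{"xyz":[-0.087,-0.302,0],"rot":[0,0,-0.3024]},{"xyz":[-0.092,-0.32,0],"rot":[0,0,-0.3263]},{"xyz":[-0.0945,-0.33,0],"rot":[0,0,-0.339]},{"xyz":[-0.0951,-0.3325,0],"rot":[0,0,-0.3423]},{"xyz":[-0.0951,-0.3325,0],"rot":[0,0,-0.3423]},{"xyz":[-0.0951,-0.3325,0],"rot":[0,0,-0.3423]}]' | python3 steer.py; python3 d.py 585.7 27 209 -.0475; python3 - <<'E'
from h import *
c=grab("side");P=r.state()["eef_pos"]; K=P+[1.7,35,66]
u,v=proj(c,K); print("knuckle top pred",u,v,"bottom",proj(c,K-[0,0,40]),"tip",proj(c,[588.7,60.3,208])); x,y=int(u),int(v); g=c["color"].min(2)[y-7:y+25,x-10:x+11]; print("row0",y-7,"col0",x-10)
for q in g: print(' '.join(f'{k:3d}' for k in q))
E
```

```text
time_s: 29.85
eef_pos: [585.9, 26.3, 208.7]
tool_rot: [-2.275, -2.165, 0.0]
force: [-0.5, 0.1, -3.9]
finger_gap: 0.082
grasp_force: 55.0
t 29.85 P [585.9  26.3 208.7] yang -0.05 j [-0.07  0.41  1.62  0.    1.11 -0.02] gap 7.8 F [-0.5  0.1 -3.9] g 55.0
[585.7, 27.0, 209.0, -0.0475] [ 0.7 -0.2 -0.3] [-0.    -0.    -0.002]
knuckle top pred 276.68284137058316 160.12710829843826 bottom [276.48695976 172.57671129] tip [276.06299672 180.48918487]
row0 153 col0 266
 57  56  55  56  60  69  71  62  35  14  10  13  22  37  35  19  12  12  24  56  80
 71  72  72  73  75  83  85  76  42  18  13  16  30  46  36  17  12  10  31  63  85
 86  86  86  85  87  88  88  80  48  19  12  20  40  54  36  16  10  13  34  71  86
 90  90  91  89  89  90  89  80  52  23  16  26  47  57  36  17   9  11  38  76  89
 90  90  91  90  89  90  89  79  52  30  25  36  53  62  42  18   9  13  40  79  90
 90  90  90  90  90  86  78  68  52  36  38  43  53  60  53  30  12  13  39  79  90
 90  90  89  89  89  80  64  52  43  40  43  44  45  52  56  37  17  16  45  79  89
 90  90  90  89  85  70  52  39  38  40  43  44  4
[... 1349 characters left out ...]
  59  82  90  90  91  90  90
 40  40  40  40  41  39  40  41  39  40  39  40  42  50  60  82  90  89  91  90  90
 41  40  40  40  41  40  41  41  43  46  45  44  50  55  64  84  90  90  90  90  90
 39  39  41  40  40  42  44  46  48  55  57  55  53  58  72  87  89  90  90  91  89
 40  41  43  45  46  47  52  51  54  67  81  79  63  62  82  89  90  89  89  90  90
 44  46  50  52  50  49  52  53  66  92 108 103  79  67  84  89  89  90  90  91  89
 51  51  51  52  51  51  52  59  81 112 127 117  94  77  86  90  90  90  90  90  90
 51  52  53  53  52  53  57  66  92 117 128 120 103  87  88  89  90  90  89  89  90
 53  53  54  57  56  60  68  78  95 114 120 115 103  90  87  90  90  90  90  90  91
```

Knuckle edges at columns 4.8 and 15.9 give a centre u≈276.35, against the pin at 276.1. Its lower rim is at v≈175.5 against 175.2 predicted, so it is aligned. Descend in guarded steps.

In the tool's units: 30 mm / 1000 = 0.03, 27 mm / 1000 = 0.027, 0.002 rad / 6.2832 = 0.0003.

```bash
echo '[{"xyz":[0.0007,-0.0005,0.008],"rot":[0,0,0.0003]},{"xyz":[0.0007,-0.0005,0.016],"rot":[0,0,0.0003]},{"xyz":[0.0007,-0.0005,0.022],"rot":[0,0,0.0003]},{"xyz":[0.0007,-0.0005,0.027],"rot":[0,0,0.0003]},{"xyz":[0.0007,-0.0005,0.03],"rot":[0,0,0.0003]},{"xyz":[0.0007,-0.0005,0.03],"rot":[0,0,0.0003]}]' | python3 steer.py; echo '[{"xyz":[0,0,0.003]},{"xyz":[0,0,0.006]},{"xyz":[0,0,0.009]},{"xyz":[0,0,0.009]}]' | python3 steer.py; python3 d.py
```

```text
time_s: 30.65
eef_pos: [585.6, 27.5, 178.8]
tool_rot: [-2.276, -2.165, 0.0]
force: [-0.3, 0.5, -3.5]
finger_gap: 0.084
grasp_force: 55.0
time_s: 31.15
eef_pos: [585.5, 27.4, 169.6]
tool_rot: [-2.276, -2.165, 0.0]
force: [-1.0, -0.4, -3.8]
finger_gap: 0.083
grasp_force: 55.0
t 31.15 P [585.5  27.4 169.6] yang -0.05 j [-0.07  0.45  1.67  0.    1.02 -0.02] gap 7.9 F [-1.  -0.4 -3.8] g 55.0
```

In the tool's units: 11 mm / 1000 = 0.011, 10 mm / 1000 = 0.01.

```bash
echo '[{"xyz":[0,0,0.003]},{"xyz":[0,0,0.007]},{"xyz":[0,0,0.01]},{"xyz":[0,0,0.011]},{"xyz":[0,0,0.011]}]' | python3 steer.py; echo '[{"xyz":[0,0,0.001]},{"xyz":[0,0,0.002]},{"xyz":[0,0,0.0026]},{"xyz":[0,0,0.0026]}]' | python3 steer.py; python3 d.py
```

```text
time_s: 31.78
eef_pos: [585.6, 27.4, 158.9]
tool_rot: [-2.276, -2.165, -0.0]
force: [-0.0, -0.3, -3.7]
finger_gap: 0.081
grasp_force: 55.0
time_s: 32.28
eef_pos: [585.6, 27.4, 156.3]
tool_rot: [-2.276, -2.165, -0.0]
force: [0.1, -0.8, -3.8]
finger_gap: 0.079
grasp_force: 55.0
t 32.27 P [585.6  27.4 156.3] yang -0.05 j [-0.07  0.46  1.69  0.    0.99 -0.02] gap 7.5 F [ 0.1 -0.8 -3.8] g 55.0
```

In the tool's units: 0.8 mm / 1000 = 0.0008, 0.4 mm / 1000 = 0.0004, 0.0025 rad / 6.2832 = 0.0004.

```bash
echo '[{"xyz":[0,0,0.0004],"rot":[0,0,0.0004]},{"xyz":[0,0,0.0008],"rot":[0,0,0.0004]},{"xyz":[0,0,0.0008],"rot":[0,0,0.0004]},{"xyz":[0,0,0.0008],"rot":[0,0,0.0004]}]' | python3 steer.py; echo '[{"xyz":[0,0,0.0002]},{"xyz":[0,0,0.0004]},{"xyz":[0,0,0.0004]}]' | python3 steer.py; python3 d.py
```

```text
time_s: 32.78
eef_pos: [585.7, 27.4, 155.9]
tool_rot: [2.279, 2.162, 0.001]
force: [-2.2, -0.3, 4.5]
finger_gap: 0.077
grasp_force: 55.0
time_s: 33.15
eef_pos: [585.8, 27.4, 155.9]
tool_rot: [2.279, 2.162, 0.001]
force: [-3.0, -2.0, 7.4]
finger_gap: 0.081
grasp_force: 55.0
t 33.15 P [585.8  27.4 155.9] yang -0.052 j [-0.07  0.46  1.69  0.    0.99 -0.01] gap 7.7 F [-3.  -2.   7.4] g 55.0
```

Fully home: contact at 155.9 against 156 expected, with 11 N of seating push. Trim the yaw to -0.0475, settle, check it is steady, and hand in.

In the tool's units: -0.004 rad / 6.2832 = -0.0006.

```bash
echo '[{"rot":[0,0,-0.0006]},{"rot":[0,0,-0.0006]},{"rot":[0,0,-0.0006]},{"rot":[0,0,-0.0006]}]' | python3 steer.py; python3 d.py; python3 - <<'E'
from h import *
c=grab("side"); P=r.state()["eef_pos"]; K=P+[1.7,35,26]
for dz in (-24,-16,0,40): print(dz,proj(c,K+[0,0,dz]))
u,v=proj(c,K+[0,0,40]);x,y=int(u),int(v); print("row0",y-5,"col0",x-10)
for q in c["color"].min(2)[y-5:y+27:1,x-10:x+11]: print(' '.join(f'{k:3d}' for k in q))
E
```

```text
time_s: 33.65
eef_pos: [585.8, 27.4, 155.8]
tool_rot: [2.274, 2.166, 0.001]
force: [-3.4, -1.4, 7.7]
finger_gap: 0.08
grasp_force: 55.0
t 33.65 P [585.8  27.4 155.8] yang -0.049 j [-0.07  0.46  1.69  0.    0.99 -0.02] gap 7.6 F [-3.4 -1.4  7.7] g 55.0
-24 [276.07731415 195.64231608]
-16 [276.11357925 193.32817307]
0 [276.18679136 188.65637345]
40 [276.37390073 176.71658001]
row0 171 col0 266
 78  75  81  78  71  69  64  52  26  12  14  28  51  57  31  13  10  16  45  82  92
 71  65  69  66  55  51  48  40  24  13  15  37  63  63  33  13  10  18  51  82  92
 57  51  49  48  44  41  42  38  25  17  21  42  65  61  33  12  10  25  53  84  92
 46  41  42  42  43  41  41  40  30  27  32  48  62  54  29  14   8  25  59  85  92
 42  42  40  42  42  42  41  41  37  37  41  48  55  49  34  21  15  30  65  87  92
 42  42  43  41  42  42  42  39  40  42  45  45  46  43  39  28  19  39  75  90  93
 41  41  41  42  41  40  41  37  38  42  45  45  43  41  41  33  27  46  81  91  92
 40  42  41  42  40  39  41  40  41  42  46  48  45  41  38  32  30  57  85  93  93
 41  42  42  43  42  39  40  44  
[... 1282 characters left out ...]
  98 134 144 109  86  84  82
 88  88  88  97 110 107 100 106 107 107 105 100  95  93 100 125 119  92  83  84  82
 85  84  81  87  99 103 104 106 105 105 104 101  98  97  96  98  90  82  83  83  82
 84  81  77  84  90  96 103 105 107 106 106 104 101  97  88  81  80  82  82  84  82
 83  82  78  82  82  77  82  88  94  97  94  95  87  80  69  68  78  82  83  82  84
 82  83  82  82  76  58  52  59  68  70  69  69  62  53  47  57  75  83  83  83  83
 82  83  83  83  75  52  40  42  44  42  43  47  45  39  37  54  76  83  83  84  83
 83  83  83  83  74  52  40  38  36  31  36  40  40  37  37  53  76  83  83  83  83
 83  83  83  83  75  53  43  39  35  29  36  41  40  37  36  53  76  84  83  82  82
```

The image shows knuckle, bright collar, washer and lower knuckle stacked with no gap.

```bash
python3 -c "
from workcell import r, camrig
print(r.hand_in())"
```

```text
the job is handed in; nothing more can be done
None
```

I handed the job in at about 34 s. The washer, collar and loose leaf are fully home on the pin in that order, and the gripper still holds the leaf upright at 55 N. It is set open flat using a jaw-edge yaw fit, since the cameras could not check the leaf's final angle directly.

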